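# Hang a keyhole-backed module on a sprung screw and pull it down to lock

### The job

Hang the white module on the blue upright panel: bring the round part of the keyhole in its back plate over the brass screw head, which can stand anywhere along the short groove, lay the back plate flat on the panel, then pull the module straight down until it is wedged fully home on the screw, and let go so that it hangs there upright. Feel your way and do not ram or force the module against the screw or panel (about 10 N is enough to pull it down), and leave the solder spool, the jar and the tape roll where they are.

Things in the scene. Friction and masses are not known exactly. Their poses are not given: they have to be found in the camera images.
- module_mid (a point): centre of the loose module (31 mm above its underside, mid depth): a white box with a dark steel bracket on its back, 50 mm deep (x), 60 mm wide (y, over the bracket's flat cheeks, the faces to grip: they run from 15 mm before to 25 mm behind this point, 4 to 58 mm above the underside), 62 mm tall, about 0.2 kg. +z up, +x out of its back (keyhole side). Starts standing on the bench.
- keyhole (a point): centre of the keyhole's round part, 19 mm across, on the rear face of the upright back plate: 25 mm behind module_mid (+x), 9 mm below it, 22 mm above the underside. Plate 4 mm thick, 14 mm free space between it and the white box. A slot 9 mm wide runs straight up from the hole. Axes as module_mid.
- slot_end (a point): where the screw shank's centre lies when locked, at the slot's upper end: 24 mm above the keyhole's centre, on the plate's rear face. Beginning 10 mm above the hole's centre, the slot's edges thicken on the plate's inner side like a wedge, from 4 to 8.5 mm within 10 mm, then stay level. Axes as module_mid.
- module: the same module: origin on its underside, 31 mm below and 9 mm in front (-x) of module_mid; the back plate's rear face is at x = +34 mm. With the hole over the screw head its underside is 93 mm above the bench; locked, 69 mm.
- panel: fixed upright blue panel, 150 mm wide, 138 mm tall, 12 mm thick, on a dark foot plate 8 mm high that reaches 20 mm out in front. Origin: bottom middle of its front face, at bench height; +x points into the panel, away from the robot, y along it to the left, z up; the front face is its plane x = 0. It carries the screw.
- rail_mid (a point): middle of the short groove in the panel's front face, 115 mm above the bench; axes as the panel. In it, at this height and up to 12 mm left or right (y; not measured: see or feel it), stands a brass screw that keeps its place: head 12 mm across, 4 mm thick, its underside 6 mm and its top 10 mm off the face; shank 6 mm across. More under screw_base.
- screw_base (a point): same point as rail_mid, listed for the screw's behaviour: sprung along its axis, 2 N per mm, it can be pushed in or pulled out by up to 6 mm and springs back. Pulling the module down takes up to about 10 N once the head meets the wedge, until the slot's end stops hard on the shank (total force on screw and panel over 40 N is too much). The weight alone does not pull it home.
- solder_spool: loose bystander: spool of solder wire with dark flanges, 55 mm across, 36 mm tall, origin at its underside.
- flux_jar: loose bystander: small jar with a yellow lid, 36 mm across, 33 mm tall, origin at its underside.
- tape_roll: loose bystander: roll of amber tape lying flat, 60 mm across, 12 mm tall, origin at its underside.

How it is judged:
On the way:
1. the module's back plate lies on the panel with the screw head through the round part of the keyhole, before it is pulled down (x of module in the frame of panel above -0.0365 m and z of module in the frame of panel between 0.084 and 0.1 m), for 0.05 s.
At the end, for the whole second after the job is handed in: the module hangs released and at rest on the screw, its back plate flat on the panel (within 3 mm), pulled down to within 2.5 mm of the locked height (underside 69 mm above the bench) and upright within 7 degrees (x of module in the frame of panel above -0.037 m and z of module in the frame of panel between 0.065 and 0.0715 m and angle between module's own z axis and vertical below 0.12 rad and contact force between module and panel above 0.5 N and linear speed of module below 0.02 m/s and contact force between the fingers and module below 0.1 N); the robot touches nothing.
It fails at once if the module is forced against the panel or its screw with more than 40 N (contact force between module and panel above 40 N).
It fails at once if the solder spool is moved by more than 25 mm (distance of solder_spool from where it was at the start of the episode above 0.025 m).
It fails at once if the jar is moved by more than 25 mm (distance of flux_jar from where it was at the start of the episode above 0.025 m).
It fails at once if the tape roll is moved by more than 25 mm (distance of tape_roll from where it was at the start of the episode above 0.025 m).
It also fails if it takes over 48 s, if anything falls off the work surface, if the arm or the gripper's body presses on something with over 40 N, if the wrist force passes 120 N, or if a joint passes its speed limit or range.

### The arm

A 6-joint arm with a two-finger parallel gripper is mounted at the origin on a cart in front of the work surface, level with it; the furniture and walls round the work are solid. World frame = base frame: x ahead of the robot, y to its left, z up, the work surface at z = 0. Lengths are in m, angles in rad, forces in N, time in s.
With the tool pointing down it reaches from about 0.3 to 0.75 m from the base axis. Payload 8.5 kg.
Tool frame: the origin (TCP) lies midway between the tips of the shut fingers; the grasp point (between the pads) lies 19 mm behind it; z points along the fingers, y is the line along which they close (so a half turn about z gives the same grasp; the last joint's range is limited). The gripper opens to 85 mm and grips with 20 to 120 N. Pads are 22 mm wide; open, the fingers measure 114 mm over their backs; the gripper's body (76 mm by 85 mm) begins 54 mm behind the grasp point. The pads swing forward as they close: fully open they stand 13 mm farther back than shut.
Start: joints at [0.901, 0.381, 1.297, -0, 1.464, -0.215], TCP at [0.242, 0.494, 0.231] pointing down, gripper open.
Joint ranges: [-3.11, 3.11], [-0.89, 2.33], [0.22, 2.48], [-1.42, 4.56], [0.17, 2.85], [-2.88, 2.88]. Speed limits (rad/s): [2.39, 2.39, 3.14, 3.14, 3.14, 3.14].

### API

Orientations are given as a rotation vector (axis times angle).
In Python, from plant import robot gives the robot as it stands.
- The arm moves only by the tool move_arm, never from a script. Its argument "commands" is a list of rows, each a list of 2 entries, a list of its own where there are three numbers: the shift along the tool's x, y, z scaled (see below), then the turn, a rotation vector about the tool's x, y, z scaled (see below). In form: [[[tx, ty, tz], [ax, ay, az]], ...]. A call has 1 to 5 rows; each row shifts and turns the commanded pose from where the row before left it, along the tool's axes as they then stand; what a row does not reach is not made up. The controller multiplies each number of a shift by 30 mm and each number of a turn by 8 degrees. A row lasts 1/10 s, in which the tool goes at most 50 mm and 8.59 degrees, less where a joint would pass 70% of its speed; a pose out of reach is approached as far as the arm can. A call with a number of a shift or a turn outside -1 to 1 is refused whole. A call with a gripper value outside its range is refused whole. "hand" is the opening, from -1 (shut) to 1 (fully open), set as the call begins (left out, the last holds). The fingers move at their own pace and stop on an object; the grip force is fixed at half the most. Time passes only in rows, so rows that do not move let the fingers close. It gives the time, the measured TCP pose, the force, the opening and the grip force at its end, in the units of the state.
- robot.observe(): the state, without advancing time (a new reading comes with each control period).
- robot.snapshot(name): name is "side" or "top"; returns a dict with "pixels" (420x560x3 uint8, red, green, blue), "fx", "fy", "cx", "cy" (pixels), "R" (3x3) and "t" (3): a world point X has camera coordinates R X + t. Camera axes: x right, y down, z forward; pixel columns grow to the right and rows downward; lengths in m; the calibration is good to about 2 mm. A picture is of the moment at which its call begins. There is no depth.
- robot.job_done(): hands the job in; it is judged then, once.
The state is a dict: "time_s": time; "q": joint angles; "dq": joint speeds; "joint_efforts": joint torques, N m; "eef_pos": TCP position; "ee_rot": TCP orientation; "contact_force": force on the tool from outside, world axes, zero at the start; "wrist_torque": the same for the moment, N m; "gripper_width": finger opening in m; "finger_force": force on a finger pad.
Only numpy, scipy, OpenCV 4.12 (cv2) and the standard library are available. Lean on these libraries where they do the work, as an engineer would, in place of code of your own. Each camera call takes 0.05 s, during which the arm holds its last target. There are 200 camera calls.

## Working session

There is one attempt and no reset: what is moved stays moved. The work goes in short steps, Python scripts to look and compute and a tool call to move; the robot and the scene stay as the last step left them, time stands still between calls to the robot, and variables do not carry over. Pictures are saved under pics/ and viewed, at most 10 in all, crops included, and the job is handed in when it is done.

Besides the shell and the picture viewer there is one more tool, called by a JSON object that holds its "method" and its "body". move_arm: Moves the arm, as the interface text tells. Its arguments: {"type":"object","properties":{"commands":{"type":"array"},"hand":{"type":"number"}},"required":["commands"]}

```bash
mkdir -p pics; python3 - <<'E'
from plant import robot
import cv2,numpy as np
for n in("side","top"):
    s=robot.snapshot(n);cv2.imwrite(f"pics/{n}0.png",s["pixels"][:,:,::-1]);print(n,s["fx"],s["fy"],s["cx"],s["cy"],np.round(s["R"],4).tolist(),np.round(s["t"],4).tolist(),"cam",np.round(-np.array(s["R"]).T@s["t"],3))
o=robot.observe();print(o)
E
```

```text
side 527.7145125183011 527.7145125183011 276.4233613600155 201.46194839119755 [[0.9998, 0.0176, -0.0035], [0.0041, -0.4129, -0.9108], [-0.0175, 0.9106, -0.4129]] [-0.5448, 0.1657, 0.7496] cam [ 0.557 -0.605  0.459]
top 469.65814662832344 469.65814662832344 284.0873562294887 206.55068468683393 [[-0.0203, -0.9998, 0.0011], [-0.9813, 0.0198, -0.1916], [0.1915, -0.0049, -0.9815]] [0.2219, 0.5385, 0.8405] cam [0.372 0.215 0.928]
{'time_s': 0.1, 'q': array([ 9.00703628e-01,  3.81165114e-01,  1.29812959e+00,  9.27675396e-06,
        1.46358817e+00, -2.15290560e-01]), 'dq': array([ 0.00049033, -0.00133094, -0.00240245,  0.00134927, -0.00125   ,
       -0.00049288]), 'joint_efforts': array([ 4.39463576e-03, -4.49220049e+01, -2.31659192e+01, -5.28585133e-05,
        3.58641402e-03, -3.45842736e-06]), 'eef_pos': array([0.24144787, 0.49389949, 0.23077259]), 'ee_rot': array([-7.08135257e-01, -3.06016679e+00,  1.82478020e-03]), 'contact_force': array([0.4228454 , 1.08178318, 0.57531499]), 'wrist_torque': array([-0.0215144 ,  0.00458361, -0.01505678]), 'finger_force': 0.0, 'gripper_width': 0.08551681235964792}
```

View pics/side0.png

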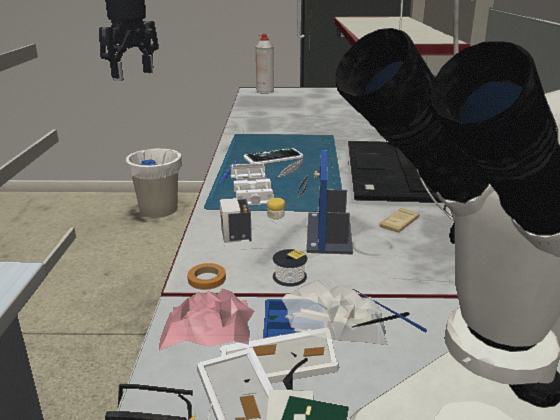

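View pics/top0.png

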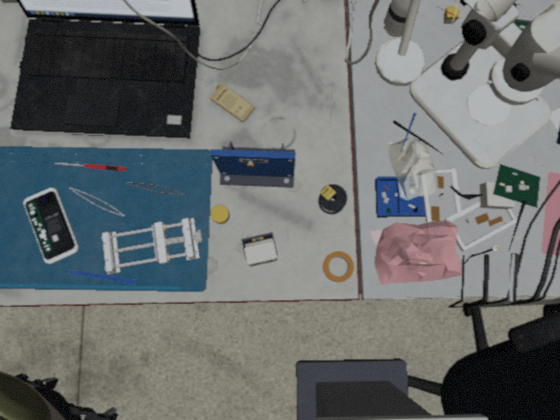

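Side view: module at (237,220), panel edge at (323,200), jar (276,208), spool (290,267), tape (207,276). Top view: module (260,249), panel (253,160), jar (219,213), spool (332,198). I'll enlarge both.

```bash
python3 - <<'E'
import cv2,numpy as np
t=cv2.imread("pics/top0.png")[140:275,200:300];s=cv2.imread("pics/side0.png")[140:290,190:360]
a=cv2.resize(t,None,fx=4.4,fy=4.4,interpolation=cv2.INTER_CUBIC)
cv2.imwrite("pics/topc.png",a)
cv2.imwrite("pics/sidec.png",cv2.resize(s,None,fx=4,fy=4,interpolation=cv2.INTER_CUBIC))
E
```

```text
(no output)
```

View pics/topc.png

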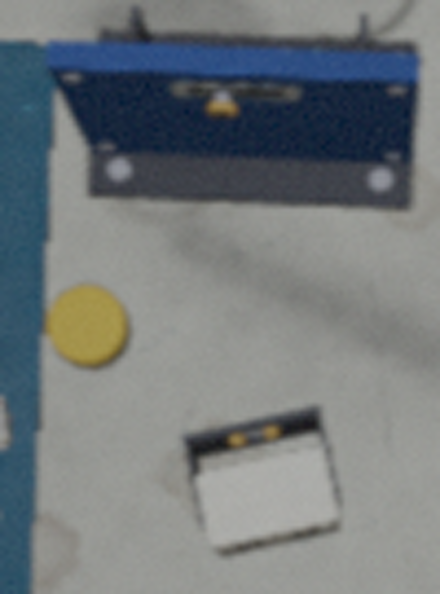

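View pics/sidec.png

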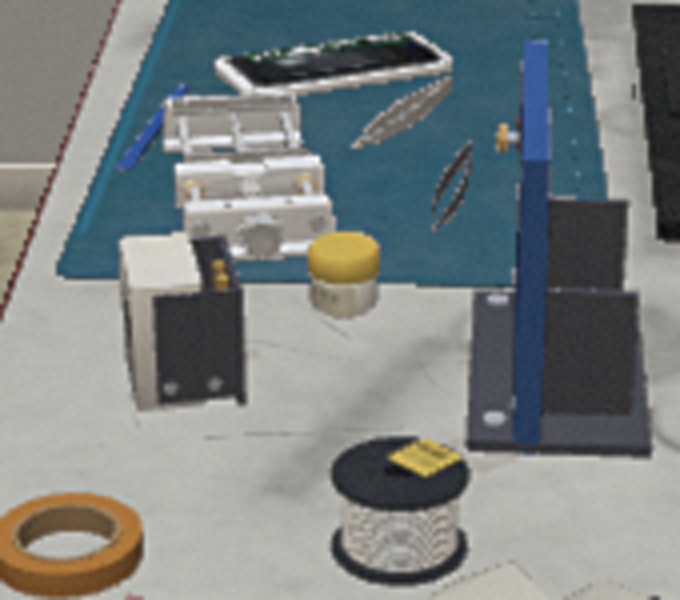

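Top crop: panel front-top edge runs (60,70)–(416,80), screw head (222,104), module back plate edge (185,437)–(320,408), box front edge (218,550)–(340,522). Side crop: screw head (501,138), cheek of the module from (155,297) to (243,290).

```bash
cat >h.py <<'E'
import numpy as np
from plant import robot
from scipy.spatial.transform import Rotation as Ro
C={"side":(527.7145,276.4234,201.4619,[[0.9998,0.0176,-0.0035],[0.0041,-0.4129,-0.9108],[-0.0175,0.9106,-0.4129]],[-0.5448,0.1657,0.7496]),
"top":(469.6581,284.0874,206.5507,[[-0.0203,-0.9998,0.0011],[-0.9813,0.0198,-0.1916],[0.1915,-0.0049,-0.9815]],[0.2219,0.5385,0.8405])}
def bp(n,u,v,z):
    f,cx,cy,R,t=C[n];R=np.array(R);c=-R.T@np.array(t);d=R.T@[(u-cx)/f,(v-cy)/f,1]
    return c+d*(z-c[2])/d[2]
def pr(n,X):
    f,cx,cy,R,t=C[n];p=np.array(R)@X+np.array(t);return np.array([cx+f*p[0]/p[2],cy+f*p[1]/p[2]])
T=lambda u,v,z:bp("top",200+u/4.4,140+v/4.4,z)
S=lambda u,v,z:bp("side",190+u/4,140+v/4,z)
E
python3 - <<'E'
from h import *
np.set_printoptions(precision=4,suppress=True)
print("panel T",T(60,70,.138),T(416,80,.138),T(48,43,.138),T(418,47,.138));print("foot T",T(90,196,.008),T(411,209,.008))
print("panel S top near front",S(525,157,.138),"far",S(525,42,.138),"foot",S(470,443,.008),S(474,294,.008))
print("screw T",T(222,104,.115),"S",S(497,138,.115),"S headtop",S(502,125,.121))
print("mod T back",T(185,437,.062),T(320,408,.062),"front",T(218,550,.062),T(340,522,.062))
print("mod S near cheek bottom",S(243,403,0.004),S(155,398,.004),"top box",S(120,240,.062),S(135,293,.062),S(192,236,.062))
print("jar",T(89,325,.033),S(344,255,.033),"spool",bp("top",332,198,.036),"tape",bp("top",338,266,.012))
E
```

```text
panel T [0.6189 0.3328 0.138 ] [0.6119 0.1913 0.138 ] [0.6302 0.3377 0.138 ] [0.6256 0.1902 0.138 ]
foot T [0.5992 0.3379 0.008 ] [0.5901 0.1912 0.008 ]
panel S top near front [0.6146 0.1902 0.138 ] far [0.6232 0.3336 0.138 ] foot [0.5949 0.185  0.008 ] [0.6022 0.3323 0.008 ]
screw T [0.6103 0.27   0.115 ] S [0.6077 0.2696 0.115 ] S headtop [0.6098 0.2701 0.121 ]
mod T back [0.4806 0.2901 0.062 ] [0.4918 0.2331 0.062 ] front [0.433  0.2765 0.062 ] [0.4436 0.2255 0.062 ]
mod S near cheek bottom [0.4949 0.2268 0.004 ] [0.4549 0.2311 0.004 ] top box [0.4368 0.2754 0.062 ] [0.4498 0.2195 0.062 ] [0.4694 0.2802 0.062 ]
jar [0.5346 0.3347 0.033 ] [0.5385 0.3231 0.033 ] spool [0.561  0.1175 0.036 ] tape [0.4311 0.1086 0.012 ]
```

{"method": "move_arm", "body": {"commands": [[[0,0,0],[0,0,-0.94]],[[0,0,0],[0,0,-0.94]],[[0,0,0],[0,0,-0.94]],[[0,0,0],[0,0,-0.94]],[[0,0,0],[0,0,-0.94]]], "hand": 1}}

```text
time_s: 0.6
eef_pos: [0.2415, 0.4939, 0.2309]
ee_rot: [0.324, -3.124, 0.001]
contact_force: [0.5, 0.2, 1.1]
gripper_width: 0.0854
finger_force: 0.0
```

{"method": "move_arm", "body": {"commands": [[[-0.56,-0.92,0],[0,0,0]],[[-0.56,-0.92,0],[0,0,0]],[[-0.56,-0.92,0],[0,0,0]],[[-0.56,-0.92,0],[0,0,0]],[[-0.56,-0.92,0],[0,0,0]]]}}

```text
time_s: 1.1
eef_pos: [0.3521, 0.3746, 0.2311]
ee_rot: [0.316, -3.125, 0.0]
contact_force: [0.7, 1.1, -0.0]
gripper_width: 0.0854
finger_force: 0.0
```

{"method": "move_arm", "body": {"commands": [[[-0.56,-0.92,0],[0,0,0]],[[-0.56,-0.92,0],[0,0,0]],[[-0.56,-0.92,0],[0,0,0]],[[-0.56,-0.92,0],[0,0,0]],[[-0.56,-0.92,0],[0,0,0]]]}}

```text
time_s: 1.6
eef_pos: [0.4621, 0.2561, 0.2311]
ee_rot: [0.316, -3.125, 0.0]
contact_force: [0.3, 0.5, 0.9]
gripper_width: 0.0856
finger_force: 0.0
```

{"method": "move_arm", "body": {"commands": [[[0,0,0],[0,0,0]],[[0,0,0],[0,0,0]]]}}

```text
time_s: 1.8
eef_pos: [0.4614, 0.257, 0.2309]
ee_rot: [0.314, -3.125, -0.0]
contact_force: [-0.3, 0.0, 0.1]
gripper_width: 0.0853
finger_force: 0.0
```

{"method": "move_arm", "body": {"commands": [[[0,0,0.95],[0,0,0]],[[0,0,0.95],[0,0,0]],[[0,0,0.95],[0,0,0]],[[0,0,0.95],[0,0,0]],[[0,0,0.95],[0,0,0]]]}}

```text
time_s: 2.3
eef_pos: [0.4604, 0.2583, 0.0879]
ee_rot: [0.318, -3.125, -0.0]
contact_force: [0.8, 1.1, -0.5]
gripper_width: 0.0857
finger_force: 0.0
```

{"method": "move_arm", "body": {"commands": [[[0,0,0.5],[0,0,0]],[[0,0,0.5],[0,0,0]],[[0,0,0.5],[0,0,0]],[[0,0,0.5],[0,0,0]],[[0,0,0.4],[0,0,0]]]}}

```text
time_s: 2.8
eef_pos: [0.4605, 0.2581, 0.0161]
ee_rot: [0.318, -3.125, 0.0]
contact_force: [0.6, -0.1, -0.4]
gripper_width: 0.0855
finger_force: 0.0
```

{"method": "move_arm", "body": {"commands": [[[0,0,0],[0,0,0]],[[0,0,0],[0,0,0]],[[0,0,0],[0,0,0]],[[0,0,0],[0,0,0]],[[0,0,0],[0,0,0]]], "hand": -1}}

```text
time_s: 3.3
eef_pos: [0.4616, 0.2574, 0.0173]
ee_rot: [-0.316, 3.125, 0.0]
contact_force: [0.0, 0.4, 1.8]
gripper_width: 0.0595
finger_force: 65.2
```

{"method": "move_arm", "body": {"commands": [[[0,0,0],[0,0,0]],[[0,0,0],[0,0,0]],[[0,0,0],[0,0,0]]]}}

```text
time_s: 3.6
eef_pos: [0.4616, 0.2574, 0.0173]
ee_rot: [-0.316, 3.125, 0.0]
contact_force: [-1.1, 0.4, 6.1]
gripper_width: 0.0597
finger_force: 65.5
```

```bash
python3 - <<'E'
from plant import robot
import cv2,numpy as np
o=robot.observe();print(o['eef_pos'],o['gripper_width'],o['finger_force'],o['contact_force'])
a=cv2.resize(robot.snapshot("side")["pixels"][110:290,190:360,::-1],None,fx=3.3,fy=3.3,interpolation=cv2.INTER_CUBIC)
cv2.imwrite("pics/grip.png",a)
E
```

```text
[0.46156145 0.25740844 0.01729612] 0.05973400412791364 65.52246809005737 [-1.08151013  0.39243901  6.05662008]
```

View pics/grip.png

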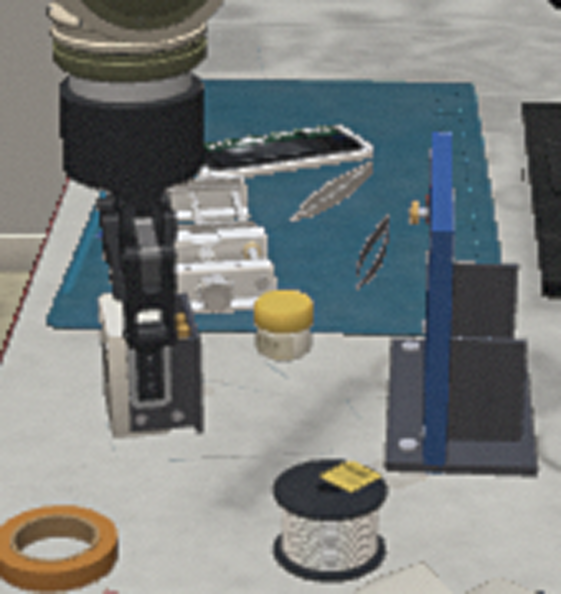

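Held squarely (59.7 mm opening, module upright between the pads around (150,370)). Lift, turn to panel yaw, and go to a stand-off.

{"method": "move_arm", "body": {"commands": [[[0,0,-0.4],[0,0,0]],[[0,0,-0.7],[0,0,0]],[[0,0,-0.7],[0,0,0.9]],[[0,0,-0.7],[0,0,0.9]],[[0,0,-0.6],[0,0,0]]]}}

```text
time_s: 4.15
eef_pos: [0.4614, 0.2572, 0.1114]
ee_rot: [0.084, 3.14, -0.0]
contact_force: [0.1, -0.2, -1.5]
gripper_width: 0.0593
finger_force: 65.1
```

{"method": "move_arm", "body": {"commands": [[[-0.9,0.18,0],[0,0,0]],[[-0.9,0.18,0],[0,0,0]],[[-0.9,0.18,0],[0,0,0]],[[-0.9,0.18,0],[0,0,0]],[[0,0,0],[0,0,0]]]}}

```text
time_s: 4.65
eef_pos: [0.5729, 0.2732, 0.1098]
ee_rot: [0.08, 3.139, 0.0]
contact_force: [-0.3, -0.2, -1.0]
gripper_width: 0.0592
finger_force: 65.1
```

{"method": "move_arm", "body": {"commands": [[[0,0,0],[0,0,0]],[[0,0,0],[0,0,0]]]}}

```text
time_s: 4.85
eef_pos: [0.5694, 0.2734, 0.1099]
ee_rot: [-0.078, -3.14, 0.0]
contact_force: [0.2, -0.0, -2.9]
gripper_width: 0.0594
finger_force: 65.1
```

```bash
python3 - <<'E'
from h import *
import cv2
o=robot.observe();print(o['eef_pos'],o['ee_rot'],o['gripper_width'],o['finger_force'],o['contact_force'],o['wrist_torque'])
a=robot.snapshot("side")["pixels"][90:240,240:360,::-1];b=robot.snapshot("top")["pixels"][120:220,190:310,::-1]
a=cv2.resize(a,None,fx=3.3,fy=3.3,interpolation=cv2.INTER_CUBIC);b=cv2.resize(b,None,fx=3.3,fy=3.3,interpolation=cv2.INTER_CUBIC)
b=np.vstack([b,np.zeros((a.shape[0]-b.shape[0],b.shape[1],3),np.uint8)])
cv2.imwrite("pics/so.png",np.hstack([a,b]))
E
```

```text
[0.56943574 0.27336104 0.10993514] [-7.80347710e-02 -3.13960497e+00  4.69287308e-04] 0.059420075312945776 65.13830423355103 [ 0.17781461 -0.00462218 -2.85558507] [ 0.04586599  0.01994702 -0.02894548]
```

View pics/so.png

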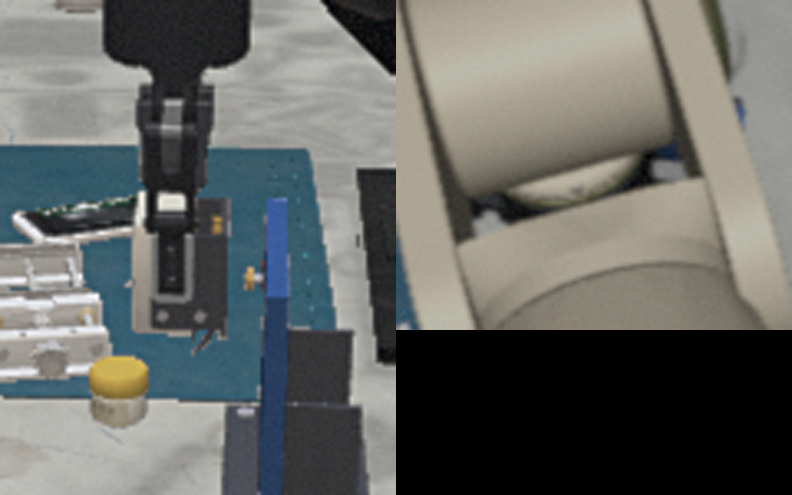

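The side crop shows the module upright, plate edge at (229,265), screw head at (248,278): clear gap, heights match. Advance and feel.

```bash
python3 - <<'E'
from h import *
for X in([.5945,.2424,.1546],[.5945,.2424,.0966]):
    p=pr("side",X);print((p-[240,90])*3.3)
print((pr("side",[.6075,.2700,.115])-[240,90])*3.3)
E
```

```text
[223.79220516 226.42455379]
[221.47991599 330.09533365]
[244.53992329 278.58346652]
```

{"method": "move_arm", "body": {"commands": [[[-0.15,0,0],[0,0,0]],[[-0.15,0,0],[0,0,0]],[[0,0,0],[0,0,0]]]}}

```text
time_s: 5.25
eef_pos: [0.5799, 0.2729, 0.1099]
ee_rot: [0.079, 3.14, 0.0]
contact_force: [0.7, -0.3, -1.9]
gripper_width: 0.0594
finger_force: 65.1
```

{"method": "move_arm", "body": {"commands": [[[-0.07,0,0],[0,0,0]],[[-0.07,0,0],[0,0,0]],[[0,0,0],[0,0,0]]]}}

```text
time_s: 5.55
eef_pos: [0.5838, 0.2728, 0.1098]
ee_rot: [0.079, 3.141, -0.0]
contact_force: [0.7, 0.4, -1.7]
gripper_width: 0.0588
finger_force: 65.1
```

{"method": "move_arm", "body": {"commands": [[[-0.06,0,0],[0,0,0]],[[0,0,0],[0,0,0]]]}}

```text
time_s: 5.75
eef_pos: [0.5855, 0.2727, 0.1098]
ee_rot: [0.078, 3.14, -0.0]
contact_force: [0.5, 0.6, -1.9]
gripper_width: 0.0594
finger_force: 65.1
```

{"method": "move_arm", "body": {"commands": [[[-0.06,0,0],[0,0,0]],[[0,0,0],[0,0,0]]]}}

```text
time_s: 5.95
eef_pos: [0.5873, 0.2726, 0.1098]
ee_rot: [0.079, 3.14, 0.0]
contact_force: [0.1, -0.1, -1.7]
gripper_width: 0.0594
finger_force: 65.1
```

{"method": "move_arm", "body": {"commands": [[[-0.04,0,0],[0,0,0]],[[0,0,0],[0,0,0]]]}}

```text
time_s: 6.15
eef_pos: [0.5884, 0.2725, 0.1098]
ee_rot: [0.078, 3.141, -0.0]
contact_force: [0.2, -0.5, -2.0]
gripper_width: 0.0594
finger_force: 65.1
```

{"method": "move_arm", "body": {"commands": [[[-0.04,0,0],[0,0,0]],[[0,0,0],[0,0,0]]]}}

```text
time_s: 6.35
eef_pos: [0.5888, 0.2726, 0.1098]
ee_rot: [-0.078, -3.139, 0.0]
contact_force: [-5.0, -0.2, 1.1]
gripper_width: 0.0589
finger_force: 65.5
```

{"method": "move_arm", "body": {"commands": [[[-0.04,0,0],[0,0,0]],[[0,0,0],[0,0,0]]]}}

```text
time_s: 6.55
eef_pos: [0.5887, 0.2726, 0.1098]
ee_rot: [-0.078, -3.136, 0.001]
contact_force: [-11.0, -0.0, 3.7]
gripper_width: 0.0592
finger_force: 65.9
```

{"method": "move_arm", "body": {"commands": [[[-0.03,0,0],[0,0,0]],[[0,0,0],[0,0,0]]]}}

```text
time_s: 6.75
eef_pos: [0.5887, 0.2726, 0.1098]
ee_rot: [-0.078, -3.134, 0.002]
contact_force: [-16.5, -0.3, 4.3]
gripper_width: 0.0595
finger_force: 66.1
```

Flat, hard contact (no spring-like ramp), so the head is through the hole. Ease the press and begin pulling down.

{"method": "move_arm", "body": {"commands": [[[0.05,0,0],[0,0,0]],[[0,0,0.1],[0,0,0]],[[0,0,0],[0,0,0]]]}}

```text
time_s: 7.05
eef_pos: [0.5887, 0.2727, 0.1066]
ee_rot: [-0.078, -3.137, 0.0]
contact_force: [-7.5, -0.4, 0.6]
gripper_width: 0.0596
finger_force: 65.5
```

{"method": "move_arm", "body": {"commands": [[[0,0,0.07],[0,0,0]],[[0,0,0],[0,0,0]]]}}

```text
time_s: 7.25
eef_pos: [0.5887, 0.2727, 0.1045]
ee_rot: [-0.078, -3.137, 0.0]
contact_force: [-6.5, 0.4, 0.0]
gripper_width: 0.0594
finger_force: 65.6
```

{"method": "move_arm", "body": {"commands": [[[0,0,0.07],[0,0,0]],[[0,0,0],[0,0,0]]]}}

```text
time_s: 7.45
eef_pos: [0.5887, 0.2727, 0.1025]
ee_rot: [-0.078, -3.137, 0.0]
contact_force: [-7.1, 0.8, 0.2]
gripper_width: 0.0599
finger_force: 65.6
```

{"method": "move_arm", "body": {"commands": [[[0,0,0.05],[0,0,0]],[[0,0,0],[0,0,0]]]}}

```text
time_s: 7.65
eef_pos: [0.5887, 0.2727, 0.1011]
ee_rot: [-0.078, -3.137, 0.0]
contact_force: [-7.3, 0.1, 2.0]
gripper_width: 0.0594
finger_force: 65.6
```

{"method": "move_arm", "body": {"commands": [[[0,0,0.05],[0,0,0]],[[0,0,0],[0,0,0]]]}}

```text
time_s: 7.85
eef_pos: [0.5887, 0.2727, 0.0996]
ee_rot: [-0.078, -3.137, 0.0]
contact_force: [-7.7, 1.5, 2.3]
gripper_width: 0.0594
finger_force: 65.7
```

{"method": "move_arm", "body": {"commands": [[[0,0,0.05],[0,0,0]],[[0,0,0],[0,0,0]]]}}

```text
time_s: 8.05
eef_pos: [0.5888, 0.2727, 0.0983]
ee_rot: [-0.078, -3.138, 0.0]
contact_force: [-9.4, 0.5, 2.6]
gripper_width: 0.0595
finger_force: 65.8
```

{"method": "move_arm", "body": {"commands": [[[0,0,0.06],[0,0,0]],[[0,0,0.06],[0,0,0]],[[0,0,0],[0,0,0]]]}}

```text
time_s: 8.35
eef_pos: [0.5888, 0.2726, 0.095]
ee_rot: [-0.078, -3.138, 0.0]
contact_force: [-9.3, 0.4, 4.1]
gripper_width: 0.0593
finger_force: 66.1
```

{"method": "move_arm", "body": {"commands": [[[0,0,0.06],[0,0,0]],[[0,0,0.06],[0,0,0]],[[0,0,0],[0,0,0]]]}}

```text
time_s: 8.65
eef_pos: [0.5888, 0.2729, 0.0913]
ee_rot: [-0.078, -3.138, -0.0]
contact_force: [-9.1, 0.4, 3.2]
gripper_width: 0.0594
finger_force: 66.0
```

{"method": "move_arm", "body": {"commands": [[[0,0,0.05],[0,0,0]],[[0,0,0],[0,0,0]]]}}

```text
time_s: 8.85
eef_pos: [0.5888, 0.2729, 0.0902]
ee_rot: [-0.078, -3.138, -0.0]
contact_force: [-8.9, 1.4, 6.3]
gripper_width: 0.0592
finger_force: 66.3
```

{"method": "move_arm", "body": {"commands": [[[0,0,0.05],[0,0,0]],[[0,0,0],[0,0,0]]]}}

```text
time_s: 9.05
eef_pos: [0.5888, 0.2729, 0.0888]
ee_rot: [-0.078, -3.138, -0.0]
contact_force: [-10.2, 0.4, 7.1]
gripper_width: 0.0593
finger_force: 66.3
```

{"method": "move_arm", "body": {"commands": [[[0,0,0.05],[0,0,0]],[[0,0,0],[0,0,0]]]}}

```text
time_s: 9.25
eef_pos: [0.5888, 0.2729, 0.0873]
ee_rot: [-0.078, -3.138, -0.0]
contact_force: [-10.5, 0.7, 8.0]
gripper_width: 0.0594
finger_force: 66.3
```

{"method": "move_arm", "body": {"commands": [[[0,0,0.04],[0,0,0]],[[0,0,0],[0,0,0]]]}}

```text
time_s: 9.45
eef_pos: [0.5888, 0.2729, 0.0862]
ee_rot: [-0.078, -3.138, -0.0]
contact_force: [-10.2, 1.4, 8.4]
gripper_width: 0.0592
finger_force: 66.4
```

{"method": "move_arm", "body": {"commands": [[[0,0,0.03],[0,0,0]],[[0,0,0],[0,0,0]]]}}

```text
time_s: 9.65
eef_pos: [0.5888, 0.2729, 0.0859]
ee_rot: [-0.078, -3.139, -0.001]
contact_force: [-12.2, 0.4, 11.5]
gripper_width: 0.0595
finger_force: 66.6
```

{"method": "move_arm", "body": {"commands": [[[0,0,0.03],[0,0,0]],[[0,0,0],[0,0,0]]]}}

```text
time_s: 9.85
eef_pos: [0.5888, 0.273, 0.0856]
ee_rot: [-0.079, -3.139, -0.001]
contact_force: [-13.3, -0.0, 15.4]
gripper_width: 0.0592
finger_force: 67.1
```

Hard stop felt at the locked height. Relax the load, release.

{"method": "move_arm", "body": {"commands": [[[0.03,0,-0.04],[0,0,0]],[[0,0,0],[0,0,0]]]}}

```text
time_s: 10.05
eef_pos: [0.5888, 0.2729, 0.0858]
ee_rot: [0.078, 3.141, 0.001]
contact_force: [-7.4, -0.2, 7.4]
gripper_width: 0.0593
finger_force: 66.3
```

{"method": "move_arm", "body": {"commands": [[[0,0,0],[0,0,0]],[[0,0,0],[0,0,0]],[[0,0,0],[0,0,0]],[[0,0,0],[0,0,0]],[[0,0,0],[0,0,0]]], "hand": 1}}

```text
time_s: 10.55
eef_pos: [0.5894, 0.2724, 0.0845]
ee_rot: [0.078, 3.141, -0.0]
contact_force: [-0.4, 0.6, 0.7]
gripper_width: 0.0855
finger_force: 0.0
```

{"method": "move_arm", "body": {"commands": [[[0,0,-0.3],[0,0,0]],[[0,0,-0.6],[0,0,0]],[[0,0,-0.9],[0,0,0]],[[0,0,-0.9],[0,0,0]],[[0,0,-0.9],[0,0,0]]]}}

```text
time_s: 11.05
eef_pos: [0.5892, 0.2725, 0.1945]
ee_rot: [0.078, 3.14, 0.0]
contact_force: [0.7, 0.2, 0.4]
gripper_width: 0.0852
finger_force: 0.0
```

{"method": "move_arm", "body": {"commands": [[[0.8,0,0],[0,0,0]],[[0.8,0,0],[0,0,0]],[[0.8,0,0],[0,0,0]],[[0.8,0,0],[0,0,0]],[[0,0,0],[0,0,0]]]}}

```text
time_s: 11.55
eef_pos: [0.4912, 0.2777, 0.1938]
ee_rot: [0.076, 3.141, 0.0]
contact_force: [0.3, -0.1, -0.5]
gripper_width: 0.0857
finger_force: 0.0
```

```bash
python3 - <<'E'
from h import *
import cv2
o=robot.observe();print(o['eef_pos'],o['gripper_width'],o['finger_force'],o['contact_force'])
a=cv2.resize(robot.snapshot("side")["pixels"][110:290,190:360,::-1],None,fx=3.3,fy=3.3,interpolation=cv2.INTER_CUBIC)
cv2.imwrite("pics/end.png",a)
for X in([.6142,.2424,.131],[.6142,.2424,.073],[.5742,.2405,.073]): print((pr("side",X)-[190,110])*3.3)
E
```

```text
[0.49123394 0.27767468 0.19382951] 0.08569615187922756 0.0 [ 0.27880986 -0.10232049 -0.47578392]
[425.75551069 203.3870977 ]
[422.51419918 304.90243942]
[347.5890816  306.06977282]
```

View pics/end.png

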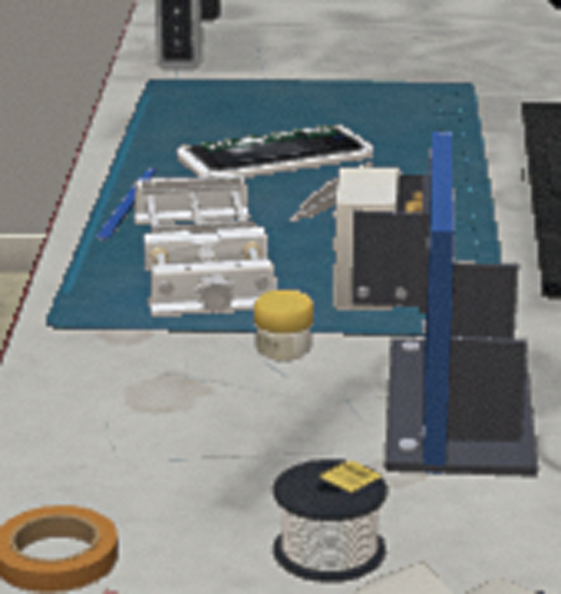

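The module hangs upright and flat on the panel. The cheek's lower edge is at row ~304, against 305 predicted for the locked height. Spool, jar and tape are where they were.

```bash
python3 -c "
from plant import robot
print(robot.job_done())"
```

```text
the job is handed in; nothing more can be done
None
```

The module is hung on the screw, pulled down to its hard stop and released, hanging upright and flat on the panel with the spool, jar and tape roll undisturbed; the job is handed in, but the hand-in call returned no verdict.

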